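Start the bench grinder and hold its run lever

TASK

Start the bench grinder: twist the starter knob clockwise all the way to its stop and let it go so that it springs back, then flip the safety catch over to the other side, clear of the run lever, and only then pull the run lever by its rubber grip fully towards you, to its stop. Finish while still holding the lever there with the gripper (it springs back if let go), with the catch still flipped clear. Leave the tin, the tape roll and the jar where they are.

Things in the scene. Friction and masses are not known exactly. Their poses are not given: they have to be found in the camera images.
- grinder: Grey bench grinder with control box, fixed. Origin: bench level, below the lever's pivot. x points away from the robot side, y to the operator's left, z up; turned by up to 0.25 rad. Control box: x -80 to 140 mm, 170 mm wide, top 75 mm above the bench. Motor (top 175 mm) and two wheels in guards (top about 200 mm) at x 155 to 330 mm, y to +-200 mm.
- lever (a joint): Run lever, rad: 0 = rest, leaning 0.6 back from vertical, away from the robot; grows as it is pulled towards the robot (-x of the grinder); 0.95 = stop, leaning 0.35 towards the robot. A spring draws it back: about 3.5 N at the grip at rest, 6 N at the stop. With the catch where it starts, the lever is blocked within 0.1 rad.
- lever_hinge (a point): The lever's pivot, 85 mm above the bench, straight above the grinder's origin; the pivot axis runs along the grinder's y. A straight steel shank 14 mm thick goes 170 mm from here to the grip's axis, in the plane y = 0; on its front a steel tab 34 mm wide, about 50 mm above the pivot, meets the catch.
- grip (a point): Lever's grip: black rubber bar, 22 mm diameter, 110 mm long, along the grinder's y (its own y), out to the right of the shank. Origin: on its axis, 65 mm from the shank, 45 mm from the free end. At rest 96 mm behind the lever's pivot in x and 140 mm above it; at the stop 58 mm in front and 160 mm above. Free all round: pinch from above. Turns with the lever.
- catch (a joint): Safety catch, rad: steel arm left of the lever, 85 mm from pivot to peg axis, 10 mm thick. 0 = leaning 0.87 from vertical to the right, across the front of the lever shank, blocking it; grows as it flips up and over to the left; 1.7 = stop, leaning 0.83 left, lever free. Starts at 0 to 0.08. Moves with under 2 N; past upright (0.87) it falls to that side and stays.
- catch_hinge (a point): The catch's pivot, in the grinder's frame at x 15, y 55, z 90 mm; the axis runs along the grinder's x.
- catch_peg (a point): Catch's peg: bare metal pin, 16 mm diameter, 55 mm long, at the arm's end, pointing at the robot (-x of the grinder). This point: on its axis, 27 mm robot-side of the arm's plane, 23 mm from its free end, 85 mm from the catch's pivot axis; at the start about 145 mm above the bench, 70 mm above the box top, free on both sides and above: pinch from above or push sideways.
- starter: Grey starter box, 100 x 100 x 80 mm, fixed on the bench to the left or the right of the grinder. Origin: centre of its underside; z up; turned by up to 0.4 rad.
- knob (a joint): Starter knob on top of the starter box, angle in rad about the vertical: 0 = rest, grows clockwise as seen from above, 1.2 = stop. A light spring (0.02 N m at rest, 0.08 N m at the stop) returns it to 0 when let go.
- knob_grip (a point): Point to grip the knob: on its axis, 112 mm above the bench. The black plastic grip bar is 46 mm long (this point's x), 14 mm thick (this point's y), from 90 to 126 mm above the bench; below it a disc of 44 mm diameter, 84 to 90 mm above the bench. The point turns with the knob; at rest the bar lies along the starter box's x.
- tin: Bystander: bare metal tin, 100 mm diameter, 118 mm tall, loose, on the other side of the grinder from the starter box. Origin: centre of its underside.
- tape: Bystander: roll of paper tape lying flat, 100 mm diameter, 48 mm tall, loose. Origin: centre of its underside.
- jar: Bystander: jar with a screw cap, 70 mm diameter, 90 mm tall, loose. Origin: centre of its underside.
Things that resemble listed ones, but are neither listed nor needed, are in the scene too. What is shaped like the starter but pink or turquoise is not meant.

How it is judged (in metres and radians):
On the way, in this order (a step that is already met when the one before it is completed fails the run):
1. the starter knob is twisted clockwise to its stop (value of joint knob above 1.1 rad), for 0.1 s.
2. the knob is let go and has sprung back (value of joint knob below 0.15 rad and contact force between the fingers and starter below 0.2 N), for 0.1 s.
3. the safety catch is flipped over to the left (value of joint catch above 1.4 rad), for 0.2 s.
4. the run lever is pulled to its stop (value of joint lever above 0.86 rad), for 0.3 s.
At the end, for the whole second after the job is handed in: The run lever stands still at its stop (above 0.86 of 0.95 rad), held by the fingers on its rubber grip (more than 1 N of contact), the catch is still flipped over (above 1.4 of 1.7 rad), and the starter knob has sprung back (below 0.15 rad) and is not touched (value of joint lever above 0.86 rad and velocity of joint lever between -0.1 and 0.1 rad/s and contact force between the fingers and lever_c1 above 1 N and value of joint catch above 1.4 rad and value of joint knob below 0.15 rad and contact force between the arm and starter below 0.2 N); the arm keeps its last pose, push and grip.
It fails at once if the run lever is pulled while the catch still guards it (value of joint lever above 0.2 rad and value of joint catch below 0.8 rad).
It fails at once if the tin, the tape roll or the jar is moved by more than 30 mm or tipped (distance of any of tin, tape, jar from where it was at the start of the episode above 0.03 m or angle between any of tin, tape, jar's own z axis and vertical above 0.35 rad).
It also fails if it takes over 72 s, if anything falls off the work surface, if the arm or the gripper's body presses on something with over 40 N, if the wrist force passes 120 N, or if a joint passes its speed limit or range.

ROBOT

A 6-joint arm with a two-finger parallel gripper is mounted at the origin on the work surface. World frame = base frame: x ahead of the robot, y to its left, z up, the work surface at z = 0. Lengths are in mm, angles in rad, forces in N, time in s.
With the tool pointing down it reaches from about 350 to 975 mm from the base axis. Payload 7.1 kg.
Tool frame: the origin (TCP) lies between the finger pads; the fingertips stand 14 mm ahead of it and the grasp point (between the pads) lies 5 mm behind it; z points along the fingers, y is the direction in which the jaws open and shut (so a half turn about z gives the same grasp; the last joint's range is limited). The gripper opens to 88 mm and grips with 3 to 60 N. Pads are 20 mm wide; open, the fingers measure 115 mm over their backs; the gripper's body (75 mm by 178 mm) begins 61 mm behind the grasp point.
Start: joints at [1.137, 0.423, 1.63, -0, 1.089, -0.019], TCP at [251.847, 571.995, 236.675] pointing down, gripper open.
Joint ranges: [-3, 3], [-0.9, 2.11], [0.09, 2.58], [-1.31, 4.45], [0.11, 2.69], [-2.54, 2.54]. Speed limits (rad/s): [2.39, 2.39, 3.01, 3.14, 3.14, 3.14].

INTERFACE

Orientations are given as a rotation vector (axis times angle).
In Python, from workcell import get_obs, get_image, calibration, close_job, regions_of, place_of gives the robot as it stands.
- The arm moves only by the tool move_arm, never from a script. Its argument "deltas" is a list of rows, each a list of 5 numbers: the closure in counts, from 0 (fully open) to 255 (shut), then the shift along the tool's x, y, z in m, then the turn about the tool's z in rad. In form: [[grip, x, y, z, roll], ...]. A call has 1 to 5 rows; each row is the pose to reach, as a shift and turn from the pose commanded when the call began, along the tool's axes at that moment; what a row does not reach only later rows make up. A row lasts 1/12 s, in which the tool goes at most 41.7 mm and 7.16 degrees, less where a joint would pass 70% of its speed; a pose out of reach is approached as far as the arm can. A call with a gripper value outside its range is refused whole. The fingers move at their own pace and stop on an object; the grip force is fixed at half the most. Time passes only in rows, so rows that repeat a pose let the fingers close. It gives the time, the measured TCP pose, the force and the opening at its end, in the units of the state.
- get_obs(): the state, without advancing time (a new reading comes with each control period).
- get_image(name): name is "side" or "top" or "wrist"; returns the picture (400x640x3 uint8, blue, green, red); there is no depth.
- calibration(name): a dict with "intrinsics" (3x3 intrinsics, pixels), "world_to_cam" (4x4, takes a point from world to camera coordinates); the wrist camera has in their place "hand_eye" (4x4, takes a point from camera to tool coordinates, whose origin is the TCP and whose axes are the flange's). Camera axes: x right, y down, z forward; pixel columns grow to the right and rows downward; lengths in mm; the calibration is good to about 2 mm. A picture is of the moment at which its call begins: read the wrist's pose just before it. calibration takes no time and is no camera call.
- close_job(): hands the job in, once; it reports no verdict.
Trained networks look in the newest picture that a camera, given by its name, has taken for a name from the list of things; names that differ only in an ending like _2 or _b are one class to them, and where a whole thing is asked for, a point or a joint stands for the part that bears it (a point fixed in the world has none). Each returns a list of dicts, best first, with "conf" (0 to 1); they miss things now and then, are a little off and sometimes report something else, mostly with a low value. They report only what shows in the picture. A call takes as long as a camera call. They do not tell look-alikes from the thing itself.
- regions_of(camera, name): "region" (400x640 bool, what is visible of it).
- place_of(camera, name): "location" ([x, y, z] in mm, in world coordinates, good to about 4 mm: a listed point, or the origin of a listed thing).
The state is a dict: "t": time; "qpos": joint angles; "qvel": joint speeds; "joint_torque": joint torques, N m; "ee_pos": TCP position; "orientation": TCP orientation; "ft_force": force on the tool from outside, world axes, zero at the start; "moment": the same for the moment, N m; "width": finger opening in mm.
Only numpy, scipy, OpenCV 4.12 (cv2) and the standard library are available. Lean on these libraries where they do the work, as an engineer would, in place of code of your own. Each camera call takes 0.05 s, during which the arm holds its last target.

## Working session

There is one attempt and no reset: what is moved stays moved. The work goes in short steps, Python scripts to look and compute and a tool call to move; the robot and the scene stay as the last step left them, time stands still between calls to the robot, and variables do not carry over. Pictures are saved under pics/ and viewed, and the job is handed in when it is done.

Besides the shell and the picture viewer there is one more tool, called after "Call:" as name(argument=value, ...) on one line, values as JSON. move_arm: Moves the arm, as the interface text tells. Its arguments: {"type":"object","properties":{"deltas":{"type":"array","items":{"type":"array","items":{"type":"number"}}}},"required":["deltas"]}

```bash
ls; mkdir -p pics; python3 - <<'E'
from workcell import *
import cv2
o=get_obs();print({k:o[k] for k in('t','ee_pos','orientation','width','ft_force')})
for c in('top','side','wrist'):
    cv2.imwrite(f'pics/{c}0.png',get_image(c))
for n in('knob_grip','starter','grip','catch_peg','catch_hinge','lever_hinge','grinder','tin','tape','jar'):
    for c in('top','side'):
        print(n,c,[(round(d['conf'],2),[round(float(v)) for v in d['location']]) for d in place_of(c,n)])
E
```

```text
pics
{'t': 0.0, 'ee_pos': array([251.62803944, 571.53402736, 235.91570177]), 'orientation': array([-6.46703370e-01, -3.07398373e+00,  2.33621339e-03]), 'width': 88.20485520819732, 'ft_force': array([-0.49066225, -0.47504432,  0.38759623])}
knob_grip top [(0.7, [304, 283, 108]), (0.5, [597, 432, 113]), (0.44, [486, 289, 105]), (0.41, [401, 129, 110])]
knob_grip side [(0.62, [400, 130, 109]), (0.6, [599, 431, 114]), (0.49, [488, 292, 110]), (0.45, [306, 282, 112])]
starter top [(0.95, [598, 429, 1]), (0.9, [307, 283, -3]), (0.84, [402, 127, 6]), (0.66, [484, 293, 1])]
starter side [(0.87, [481, 294, -4]), (0.81, [401, 130, -2]), (0.7, [700, -34, 223]), (0.68, [306, 284, -2]), (0.59, [596, 434, -2])]
grip top [(0.72, [700, -32, 230])]
grip side [(0.81, [702, -32, 221]), (0.43, [586, 2, 140])]
catch_peg top [(0.6, [582, 4, 142])]
catch_peg side [(0.63, [588, 3, 143])]
catch_hinge top [(0.51, [604, 70, 92])]
catch_hinge side [(0.61, [597, 76, 87])]
lever_hinge top [(0.62, [594, 18, 85])]
lever_hinge side [(0.61, [599, 18, 82])]
grinder top [(0.62, [595, 18, -2])]
grinder side [(0.61, [598, 18, 1])]
tin top [(0.6, [484, -302, 0])]
tin side [(0.61, [484, -302, 2])]
tape top [(0.79, [385, 513, 1])]
tape side [(0.65, [383, 513, 2]), (0.28, [387, -459, -2])]
jar top [(0.91, [388, -464, 2])]
jar side [(0.96, [389, -459, -1])]
```

View pics/top0.png

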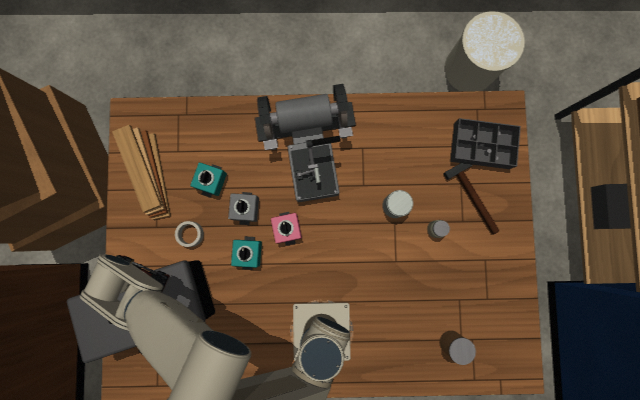

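View pics/side0.png

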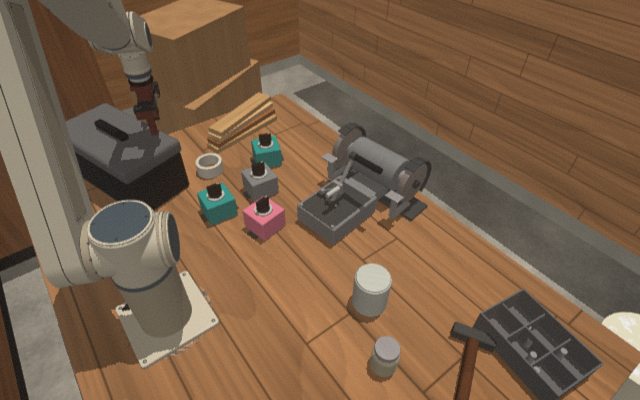

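```bash
cat > h.py <<'E'
import numpy as np
from workcell import *
def proj(c,p):
    k=calibration(c);K=np.array(k['intrinsics']);T=np.array(k['world_to_cam'])
    q=K@(T@np.r_[p,1])[:3];return q[:2]/q[2]
E
python3 - <<'E'
from h import *
for p in ([598,431,113],[305,283,110],[487,291,108],[400,130,110],[700,-32,224],[585,4,142]):
    print(p,proj('top',p).round(),proj('side',p).round())
E
```

```text
[598, 431, 113] [204. 176.] [264. 137.]
[305, 283, 110] [243. 254.] [213. 189.]
[487, 291, 108] [241. 205.] [258. 167.]
[400, 130, 110] [284. 227.] [261. 202.]
[700, -32, 224] [327. 140.] [368. 165.]
[585, 4, 142] [317. 176.] [331. 193.]
```

```bash
python3 - <<'E'
from h import *
import cv2
print(np.array(calibration('wrist')['hand_eye']).round(2),calibration('wrist')['intrinsics'])
t=cv2.imread('pics/top0.png')
a=cv2.resize(t[70:290,190:370],None,fx=3.2,fy=2.7,interpolation=cv2.INTER_CUBIC)
a=cv2.resize(t[80:220,220:370],None,fx=4,fy=4,interpolation=cv2.INTER_CUBIC)
cv2.imwrite('pics/topz.png',a)
E
```

```text
[[  -0.     -0.96   -0.27   75.98]
 [   1.     -0.     -0.     -0.  ]
 [   0.     -0.27    0.96 -148.13]
 [   0.      0.      0.      1.  ]] [[323.74784059   0.         324.81466   ]
 [  0.         323.74784059 203.58425448]
 [  0.           0.           1.        ]]
```

View pics/topz.png

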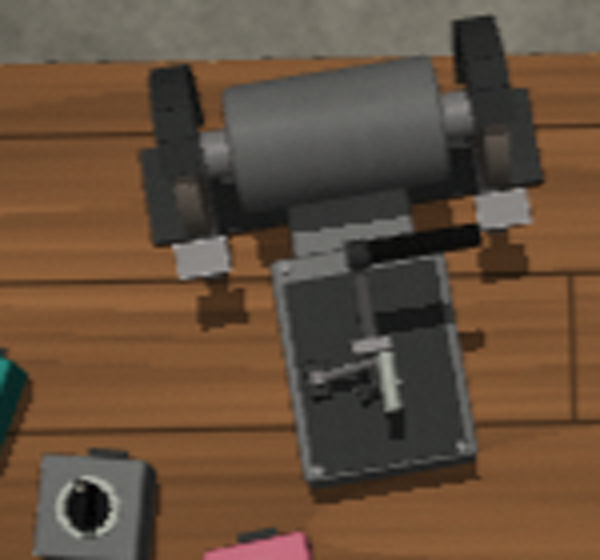

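Call:
move_arm(deltas=[[0, -0.035, -0.018, 0, 0], [0, -0.07, -0.035, 0, 0], [0, -0.105, -0.053, 0, 0], [0, -0.14, -0.07, 0, 0], [0, -0.175, -0.088, 0, 0]])

```text
t: 1.57
ee_pos: [377.4, 419.6, 236.8]
orientation: [0.646, 3.074, 0.001]
ft_force: [0.5, 0.3, 0.5]
width: 88.1
```

Call:
move_arm(deltas=[[0, -0.035, -0.018, 0, 0], [0, -0.07, -0.035, 0, 0], [0, -0.105, -0.053, 0, 0], [0, -0.15, -0.073, 0.0, 0], [0, -0.15, -0.073, 0.0, 0]])

```text
t: 1.98
ee_pos: [487.7, 289.8, 237.0]
orientation: [0.652, 3.071, -0.0]
ft_force: [0.4, 0.3, 0.1]
width: 87.8
```

```bash
python3 - <<'E'
from h import *
import cv2
o=get_obs();print(o['ee_pos'],o['orientation'])
cv2.imwrite('pics/w1.png',get_image('wrist'))
for n in('knob_grip','starter'):
    print(n,[(round(d['conf'],2),np.round(d['location'])) for d in place_of('wrist',n)])
E
```

```text
[487.72034386 289.82706877 236.99475507] [ 6.52055433e-01  3.07121596e+00 -4.07340557e-04]
knob_grip [(0.91, array([399., 128., 113.])), (0.72, array([483., 297., 111.])), (0.59, array([598., 429., 110.]))]
starter [(0.94, array([306., 279.,   5.])), (0.87, array([404., 126.,  -2.])), (0.86, array([598., 434.,   2.])), (0.68, array([484., 292.,   5.]))]
```

View pics/w1.png

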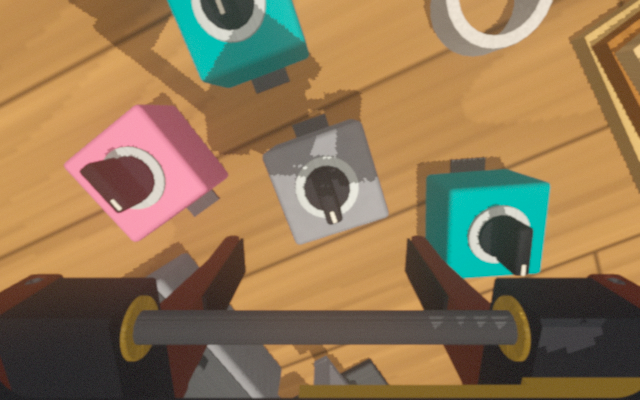

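```bash
cat >> h.py <<'E'
from scipy.spatial.transform import Rotation as Rn
def unproj(uv,z,pos,rv):
    k=calibration('wrist');K=np.array(k['intrinsics']);H=np.array(k['hand_eye'])
    R=Rn.from_rotvec(rv).as_matrix()
    d=R@H[:3,:3]@np.linalg.solve(K,[*uv,1]);c=np.array(pos)+R@H[:3,3]
    return c+d*(z-c[2])/d[2]
def wproj(p,pos,rv):
    k=calibration('wrist');K=np.array(k['intrinsics']);H=np.array(k['hand_eye'])
    R=Rn.from_rotvec(rv).as_matrix()
    q=R.T@(np.array(p)-pos); q=H[:3,:3].T@(q-H[:3,3]);q=K@q;return q[:2]/q[2]
E
python3 - <<'E'
from h import *
import cv2
o=get_obs();P=o['ee_pos'],o['orientation']
c=[unproj(u,80,*P)[:2] for u in((264,153),(360,120),(388,215),(303,244))]
print(np.round(c),np.mean(c,0))
for i in range(4):
    d=c[(i+1)%4]-c[i];print(np.linalg.norm(d),np.degrees(np.arctan2(d[1],d[0])))
print(unproj((326,190),126,*P))
R=Rn.from_rotvec(P[1]).as_matrix();print(R.round(3))
w=cv2.imread('pics/w1.png');cv2.imwrite('pics/w1z.png',cv2.resize(w[110:260,250:400],None,fx=4,fy=4,interpolation=cv2.INTER_CUBIC))
E
```

```text
[[426. 257.]
 [435. 350.]
 [531. 341.]
 [524. 251.]] [479.08292942 299.87125143]
93.97937594846252 84.65671274556433
95.92342439111195 -5.456751213935849
90.09003341194027 -93.8584551096132
98.32843575556396 176.83048438384998
[472.28013266 299.74183916 126.        ]
[[-0.914  0.405 -0.   ]
 [ 0.405  0.914  0.   ]
 [ 0.     0.    -1.   ]]
```

View pics/w1z.png

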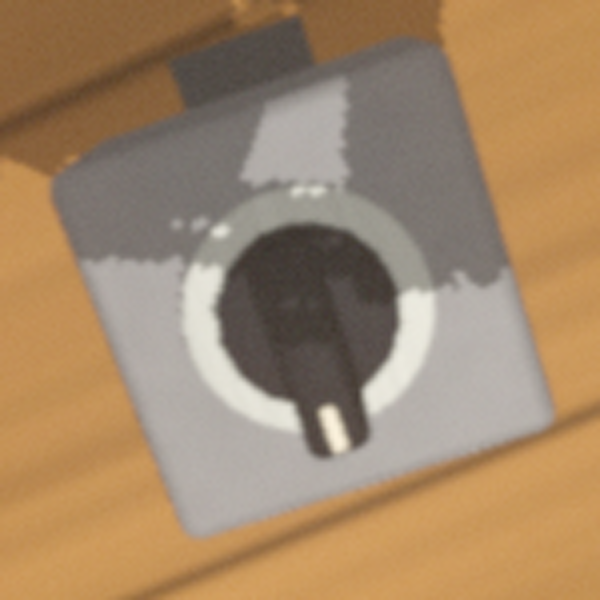

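```bash
python3 - <<'E'
from h import *
o=get_obs();P=o['ee_pos'],o['orientation']
print(unproj((327.5,187.5),84,*P),unproj((327.5,187.5),88,*P))
m=unproj((333.5,221),126,*P);print(m, unproj((331.5,211),126,*P))
for c in((484,294),(479,299)):
  print(wproj([*c,84],*P),wproj([*c,126],*P),wproj([c[0]+23,c[1]-2,126],*P))
E
```

```text
[479.89785519 298.09008425  84.        ] [479.03650242 298.43555015  88.        ]
[499.43332754 294.64760311 126.        ] [490.65365337 296.64214095 126.        ]
[325.31963887 193.01150744] [325.39022033 205.24877628] [334.19396788 229.89342912]
[327.99416114 186.28048078] [328.46882909 197.58462137] [337.26345435 222.55956761]
```

Call:
move_arm(deltas=[[0, 0.008, 0.003, 0, -0.12], [0, 0.008, 0.003, 0, -0.24], [0, 0.008, 0.003, 0, -0.34], [0, 0.008, 0.003, 0.0, -0.34]])

```text
t: 2.47
ee_pos: [476.9, 301.2, 236.6]
orientation: [-0.108, -3.139, -0.0]
ft_force: [-0.8, -0.3, -0.8]
width: 87.5
```

```bash
python3 - <<'E'
from h import *
import cv2
o=get_obs();print(o['ee_pos'],o['orientation'],o['qpos'])
w=get_image('wrist')
np.savez('p2.npz',p=o['ee_pos'],r=o['orientation'])
cv2.imwrite('pics/w2z.png',cv2.resize(w[110:260,250:400],None,fx=4,fy=4,interpolation=cv2.INTER_CUBIC))
print([(round(d['conf'],2),np.round(d['location'])) for d in place_of('wrist','knob_grip')])
k=calibration('top');K=np.array(k['intrinsics']);T=np.linalg.inv(np.array(k['world_to_cam']))
for uv,z in (((242,207),84),):
    d=T[:3,:3]@np.linalg.solve(K,[*uv,1]);c=T[:3,3];print(c+d*(z-c[2])/d[2])
E
```

```text
[476.9028667  301.24195705 236.62968741] [-1.08233779e-01 -3.13926188e+00 -1.58794494e-04] [ 5.42100995e-01  3.34501673e-01  1.76633504e+00  3.92296953e-04
  1.04109111e+00 -9.59965989e-01]
[(0.71, array([482., 296., 112.])), (0.64, array([403., 128., 114.])), (0.4, array([594.,  14.,   2.]))]
[480.80426523 292.69766782  84.        ]
```

View pics/w2z.png

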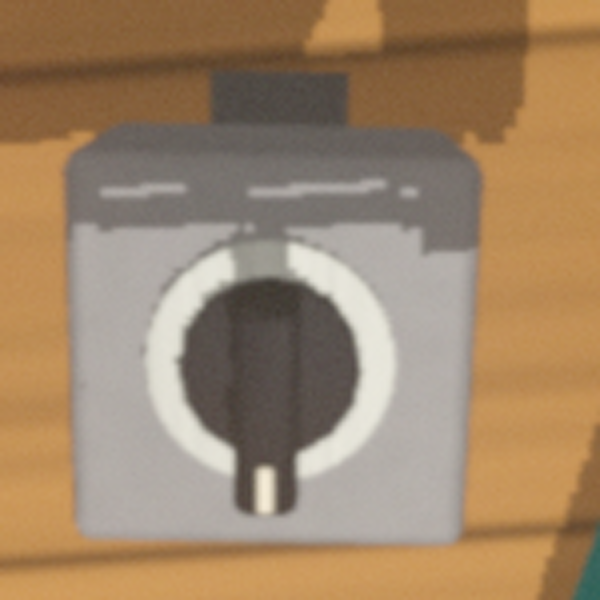

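```bash
python3 - <<'E'
from h import *
d=np.load('p2.npz');P=d['p'],d['r']
R=Rn.from_rotvec(P[1]).as_matrix()
for uv,z in(((317.7,200.5),84),((316.3,238),126)):
    p=unproj(uv,z,*P);print(p,(R.T@(p-P[0])).round(1))
E
```

```text
[483.11645865 294.12185157  84.        ] [ -6.8  -6.7 152.6]
[504.83202154 292.15405785 126.        ] [-28.5  -7.2 110.6]
```

Call:
move_arm(deltas=[[0, -0.003, -0.0035, 0.04, 0], [0, -0.006, -0.007, 0.08, 0], [60, -0.006, -0.007, 0.112, 0], [60, -0.006, -0.007, 0.127, 0], [60, -0.006, -0.007, 0.127, 0]])

```text
t: 2.98
ee_pos: [481.0, 291.4, 106.0]
orientation: [-0.121, -3.133, 0.006]
ft_force: [-0.1, -0.1, 0.4]
width: 71.0
```

```bash
python3 - <<'E'
from h import *
import cv2
o=get_obs();print(o['ee_pos'],o['orientation'],o['width'])
cv2.imwrite('pics/w3.png',get_image('wrist'))
E
```

```text
[481.00717334 291.37510508 105.95900255] [-0.12072335 -3.13319294  0.00572436] 71.03787465329737
```

View pics/w3.png

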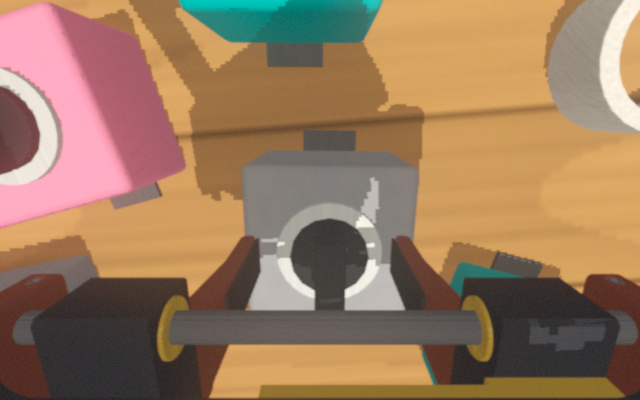

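Call:
move_arm(deltas=[[130, 0, 0.0015, -0.002, 0], [255, 0, 0.0015, -0.002, 0], [255, 0, 0.0015, -0.002, 0], [255, 0, 0.0015, -0.002, 0], [255, 0, 0.0015, -0.002, 0]])

```text
t: 3.45
ee_pos: [484.3, 294.0, 112.7]
orientation: [0.118, 3.138, 0.001]
ft_force: [0.1, -0.4, 0.6]
width: 37.2
```

```bash
python3 - <<'E'
from h import *
import cv2
o=get_obs();print(o['ee_pos'],o['orientation'],o['width'],o['ft_force'],o['moment'],o['qpos'])
E
```

```text
[484.30051669 294.01510606 112.73084443] [1.17712522e-01 3.13786852e+00 1.48367267e-03] 37.20013718172082 [ 0.13285818 -0.44079339  0.56386207] [0.01180114 0.05729394 0.01646604] [ 5.24617224e-01  5.09902300e-01  1.83875711e+00 -1.23069577e-05
  7.91146299e-01 -9.71178565e-01]
```

Call:
move_arm(deltas=[[255, 0, 0, 0.002, 0], [255, 0, 0, 0.002, 0], [255, 0, 0, 0.002, 0], [255, 0, 0, 0.002, 0], [255, 0, 0, 0.002, 0]])

```text
t: 3.87
ee_pos: [483.8, 293.4, 109.6]
orientation: [-0.118, -3.139, 0.001]
ft_force: [-0.4, -1.8, 1.4]
width: 13.9
```

Call:
move_arm(deltas=[[255, 0, 0, 0, 0.12], [255, 0, 0, 0, 0.24], [255, 0, 0, 0, 0.36], [255, 0, 0, 0, 0.48], [255, 0, 0, 0, 0.6]])

```text
t: 4.28
ee_pos: [483.9, 293.6, 109.6]
orientation: [1.048, 2.961, -0.0]
ft_force: [0.5, -0.4, 0.9]
width: 14.2
```

Call:
move_arm(deltas=[[255, 0, 0, 0, 0.12], [255, 0, 0, 0, 0.24], [255, 0, 0, 0, 0.36], [255, 0, 0, 0, 0.48], [255, 0, 0, 0, 0.6]])

```text
t: 4.7
ee_pos: [484.1, 293.7, 109.6]
orientation: [1.877, 2.519, 0.0]
ft_force: [1.3, -0.6, -0.4]
width: 13.9
```

Call:
move_arm(deltas=[[255, 0, 0, 0, 0.04], [255, 0, 0, 0, 0.04], [255, 0, 0, 0, 0.04]])

```text
t: 4.95
ee_pos: [484.1, 293.7, 109.6]
orientation: [1.916, 2.489, 0.0]
ft_force: [0.7, 0.1, -0.6]
width: 13.6
```

```bash
python3 - <<'E'
from h import *
import cv2
o=get_obs();print(o['ee_pos'],o['orientation'],o['width'],o['ft_force'],o['moment'],o['qpos'])
cv2.imwrite('pics/w4.png',get_image('wrist'))
E
```

```text
[484.06196803 293.72394897 109.633696  ] [1.91628805e+00 2.48889539e+00 3.00379565e-04] 13.592467742157933 [ 0.65120547  0.07262934 -0.58353527] [-0.17619356 -0.13394892  0.46205215] [ 5.24559239e-01  5.14862037e-01  1.83975672e+00 -4.88655153e-04
  7.86624918e-01  2.66383974e-01]
```

View pics/w4.png

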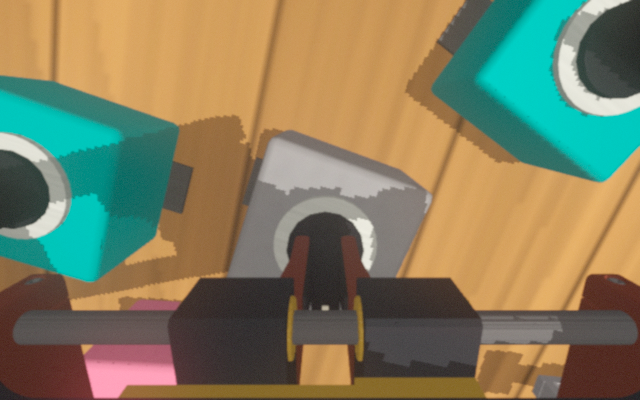

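Call:
move_arm(deltas=[[0, 0, 0, 0, 0], [0, 0, 0, 0, 0], [0, 0, 0, 0, 0], [0, 0, 0, 0, 0], [0, 0, 0, 0, 0]])

```text
t: 5.42
ee_pos: [483.7, 293.6, 109.7]
orientation: [-1.92, -2.487, 0.0]
ft_force: [-0.6, 0.4, -0.2]
width: 44.1
```

Call:
move_arm(deltas=[[0, 0, 0, 0, 0], [0, 0, 0, -0.04, 0], [0, 0, 0, -0.08, 0], [0, 0, 0, -0.12, 0], [0, 0, 0, -0.15, 0]])

```text
t: 5.83
ee_pos: [484.4, 294.0, 262.8]
orientation: [1.919, 2.486, 0.003]
ft_force: [1.2, 0.9, 0.2]
width: 77.3
```

```bash
python3 - <<'E'
from h import *
import cv2
o=get_obs();print(o['ee_pos'],o['orientation'],o['width'],o['ft_force'],o['qpos'])
cv2.imwrite('pics/w5.png',get_image('wrist'))
for n in('catch_peg','catch_hinge','lever_hinge','grip'):
    for c in('top','side','wrist'):
        if n=='catch_peg' : get_image(c)
        print(n,c,[(round(d['conf'],2),np.round(d['location'],1)) for d in place_of(c,n)])
E
```

```text
[484.3561642  294.02417374 262.80878754] [1.91931192 2.48611112 0.00346205] 77.26173876367558 [1.18944182 0.86061537 0.16508566] [5.24532079e-01 3.06815348e-01 1.73915229e+00 9.75791797e-05
 1.09327811e+00 2.68574364e-01]
catch_peg top []
catch_peg side [(0.71, array([586.5,   7. , 141.3]))]
catch_peg wrist []
catch_hinge top [(0.51, array([605.2,  68.5,  91.5]))]
catch_hinge side [(0.61, array([596.5,  74.1,  85.9]))]
catch_hinge wrist [(0.49, array([601.7,  70.8,  90.1]))]
lever_hinge top [(0.73, array([595.4,  16.2,  85.9]))]
lever_hinge side [(0.81, array([595.3,  16.8,  82.9]))]
lever_hinge wrist []
grip top [(0.73, array([696.7, -35. , 227.3]))]
grip side [(0.87, array([700.2, -35.3, 222. ]))]
grip wrist []
```

View pics/w5.png

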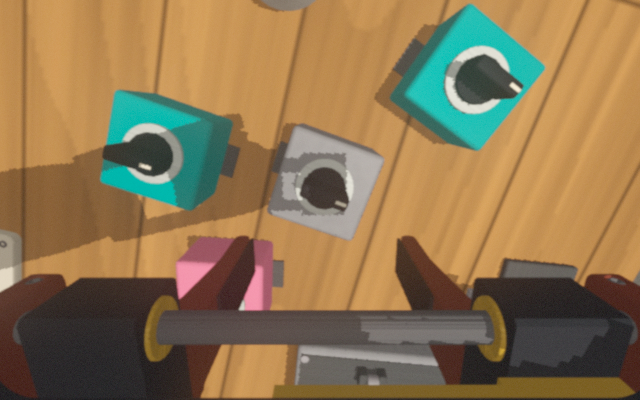

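Call:
move_arm(deltas=[[255, -0.034, 0.001, 0, -0.12], [255, -0.068, 0.002, 0, -0.24], [255, -0.102, 0.003, 0, -0.36], [255, -0.136, 0.004, 0, -0.48], [255, -0.17, 0.004, 0, -0.6]])

```text
t: 7.05
ee_pos: [531.1, 128.9, 259.8]
orientation: [1.089, 2.946, 0.0]
ft_force: [1.1, 0.8, 0.4]
width: 58.1
```

Call:
move_arm(deltas=[[255, 0, 0, 0, -0.12], [255, 0, 0, 0, -0.24], [255, 0, 0, 0, -0.36], [255, 0, 0, 0, -0.48], [255, 0, 0, 0, -0.6]])

```text
t: 7.47
ee_pos: [530.9, 130.0, 259.7]
orientation: [0.172, 3.137, 0.0]
ft_force: [-0.2, 1.4, 0.5]
width: 24.4
```

Call:
move_arm(deltas=[[255, 0, 0, 0, -0.12], [255, 0, 0, 0, -0.24], [255, 0, 0, 0, -0.26], [255, 0, 0, 0, -0.26]])

```text
t: 7.8
ee_pos: [530.8, 130.3, 259.7]
orientation: [-0.225, 3.133, 0.0]
ft_force: [-0.4, -0.6, 0.6]
width: 0.5
```

```bash
cat >> h.py <<'E'
def to(p):
    o=get_obs();R=Rn.from_rotvec(o['orientation']).as_matrix()
    print('pos',o['ee_pos'].round(1),'yaw y',np.degrees(np.arctan2(R[1,1],R[0,1])).round(2),'w',round(o['width'],1),'f',o['ft_force'].round(1),'tool delta mm',(R.T@(np.array(p)-o['ee_pos'])).round(1))
E
python3 - <<'E'
from h import *
import cv2
to([578.8,-36.2,139])
o=get_obs()
cv2.imwrite('pics/w6.png',get_image('wrist'))
np.savez('p6.npz',p=o['ee_pos'],r=o['orientation'])
for n in('catch_peg','catch_hinge','lever_hinge','grip'):
        print(n,[(round(d['conf'],2),np.round(d['location'],1)) for d in place_of('wrist',n)])
E
```

```text
pos [530.8 130.3 259.7] yaw y 98.2 w 0.5 f [-0.4 -0.6  0.6] tool delta mm [ -23.8 -171.6  120.7]
catch_peg [(0.6, array([480.7, 290.8,   4.4]))]
catch_hinge [(0.78, array([600.7,  72.6,  90.5]))]
lever_hinge [(0.91, array([598.7,  12.3,  85.9]))]
grip []
```

View pics/w6.png

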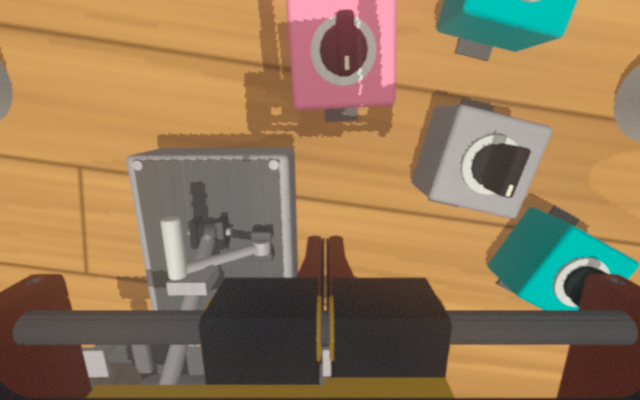

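```bash
python3 - <<'E'
from h import *
d=np.load('p6.npz');P=d['p'],d['r']
for uv in((173,222),(178,275)):
  print(unproj(uv,152,*P))
print(unproj((136,165),75,*P),unproj((275,165),75,*P))
E
```

```text
[561.71028765   6.95454049 152.        ]
[610.61629604  12.0122192  152.        ]
[536.27180525 -65.76122826  75.        ] [515.87573758  76.47313448  75.        ]
```

Call:
move_arm(deltas=[[255, -0.006, -0.035, 0, 0], [255, -0.012, -0.07, 0, 0], [255, -0.018, -0.105, 0, 0], [255, -0.023, -0.14, 0, 0], [255, -0.023, -0.17, 0, 0]])

```text
t: 8.47
ee_pos: [579.1, -36.6, 259.8]
orientation: [-0.226, 3.133, -0.001]
ft_force: [-0.1, -0.2, -0.3]
width: 0.4
```

Call:
move_arm(deltas=[[255, 0, 0, 0.0, 0], [255, 0, 0, 0.04, 0], [255, 0, 0, 0.08, 0], [255, 0, 0, 0.115, 0], [255, 0, 0, 0.115, 0]])

```text
t: 8.88
ee_pos: [573.4, -33.8, 138.4]
orientation: [0.226, -3.122, -0.003]
ft_force: [-1.4, -0.6, 0.3]
width: 0.5
```

```bash
python3 - <<'E'
from h import *
import cv2
to([578.8+0,-36.2,139])
o=get_obs()
cv2.imwrite('pics/w7.png',get_image('wrist'))
cv2.imwrite('pics/s7.png',cv2.resize(get_image('side')[100:260,260:460],None,fx=4,fy=3.7))
E
```

```text
pos [573.4 -33.8 138.4] yaw y 98.26 w 0.5 f [-1.4 -0.6  0.3] tool delta mm [-5.  -3.2 -0.6]
```

View pics/w7.png

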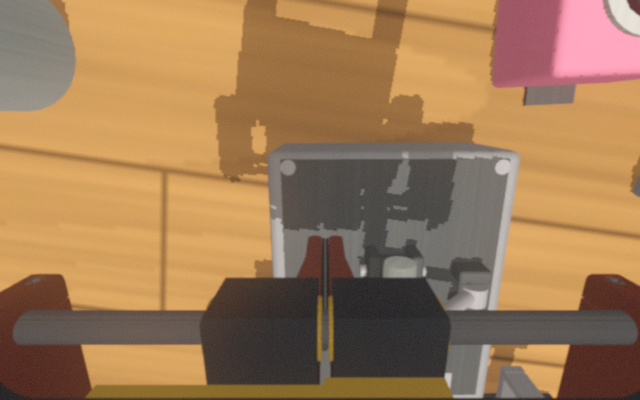

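View pics/s7.png

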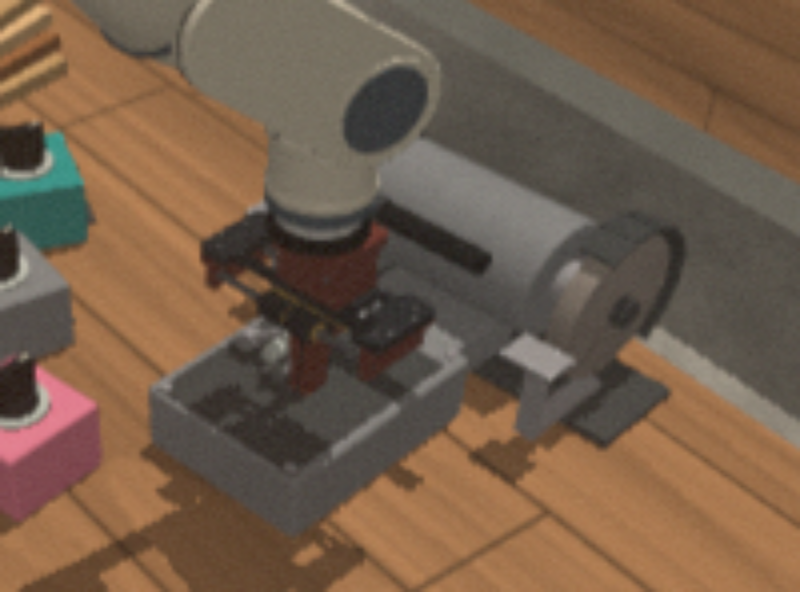

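Call:
move_arm(deltas=[[255, -0.003, 0.015, 0, 0], [255, -0.003, 0.03, 0, 0], [255, -0.003, 0.042, 0, 0], [255, -0.003, 0.054, 0, 0], [255, -0.003, 0.066, 0, 0]])

```text
t: 9.4
ee_pos: [574.3, 31.0, 149.1]
orientation: [-0.225, 3.126, -0.001]
ft_force: [0.2, -0.2, 0.5]
width: 0.4
```

Call:
move_arm(deltas=[[255, 0, 0.012, 0, 0], [255, 0, 0.024, 0, 0], [255, 0, 0.036, 0, 0], [255, 0, 0.044, 0, 0], [255, 0, 0.044, 0, 0]])

```text
t: 9.82
ee_pos: [564.7, 76.7, 144.4]
orientation: [0.231, -3.132, -0.0]
ft_force: [0.7, 0.3, -0.4]
width: 0.9
```

```bash
python3 - <<'E'
from h import *
import cv2
to([578.8+0,-36.2,139])
o=get_obs()
cv2.imwrite('pics/w8.png',get_image('wrist'))
cv2.imwrite('pics/s8.png',cv2.resize(get_image('side')[100:260,260:460],None,fx=4,fy=3.7))
E
```

```text
pos [564.7  76.7 144.4] yaw y 98.44 w 0.9 f [ 0.7  0.3 -0.4] tool delta mm [   2.6 -113.8    5.4]
```

View pics/w8.png

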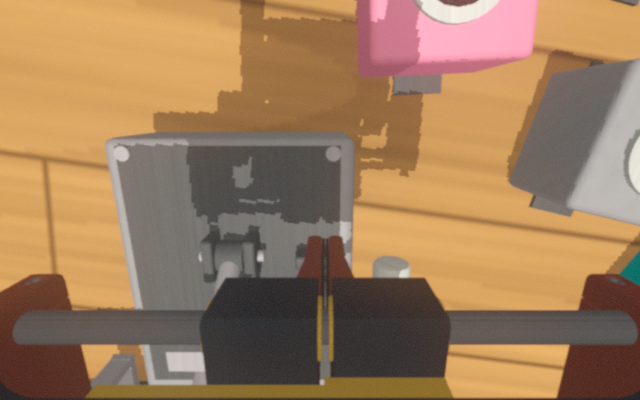

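View pics/s8.png

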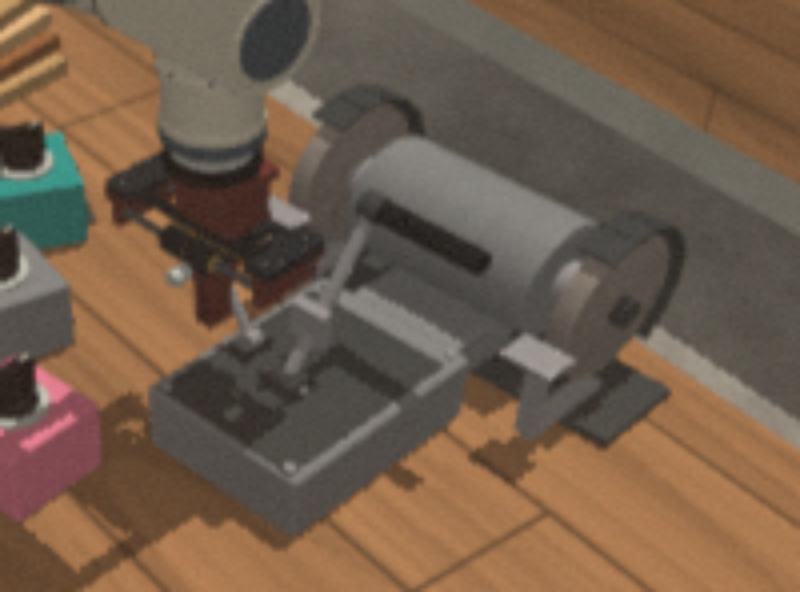

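Call:
move_arm(deltas=[[255, 0, -0.03, 0, 0], [255, 0, -0.03, -0.04, 0], [255, 0, -0.03, -0.08, 0.12], [255, 0, -0.03, -0.12, 0.24], [200, 0, -0.03, -0.16, 0.36]])

```text
t: 10.33
ee_pos: [569.1, 44.1, 306.0]
orientation: [-0.347, -3.121, 0.001]
ft_force: [0.8, 0.0, 0.1]
width: 4.3
```

```bash
python3 - <<'E'
from h import *
import cv2
to([699,-34,300])
cv2.imwrite('pics/w9.png',get_image('wrist'))
cv2.imwrite('pics/s9.png',cv2.resize(get_image('side')[100:260,260:460],None,fx=4,fy=3.7))
for n in('catch_peg','grip'):
    for c in('side','wrist'):
        print(n,c,[(round(d['conf'],2),np.round(d['location'],1)) for d in place_of(c,n)])
E
```

```text
pos [569.1  44.1 306. ] yaw y 77.3 w 4.3 f [0.8 0.  0.1] tool delta mm [-143.9  -47.7    5.9]
catch_peg side [(0.62, array([569.2, 129.7, 142.2]))]
catch_peg wrist [(0.59, array([567.4, 132.5, 146.5]))]
grip side [(0.93, array([699.9, -33.4, 224.9]))]
grip wrist []
```

View pics/s9.png

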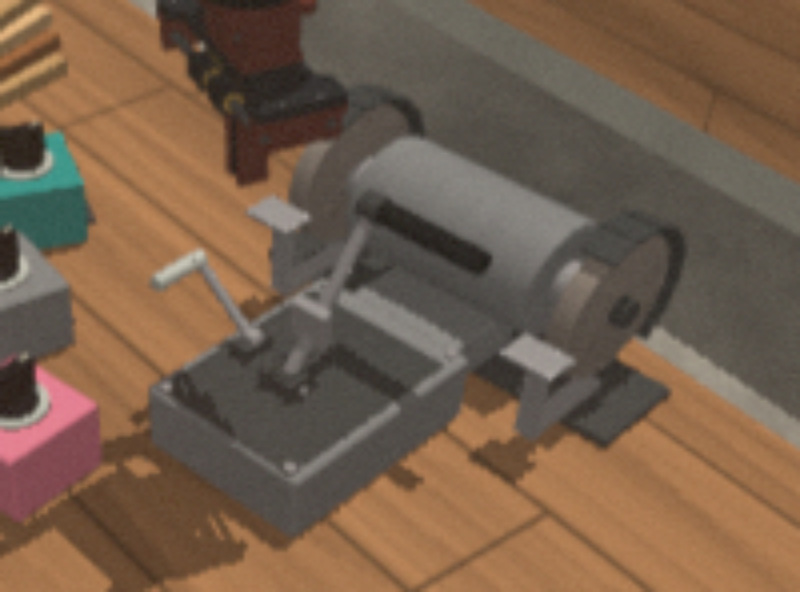

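Call:
move_arm(deltas=[[0, -0.028, -0.01, 0, 0.12], [0, -0.056, -0.02, 0, 0.24], [0, -0.084, -0.03, 0, 0.36], [0, -0.112, -0.039, 0, 0.48], [0, -0.142, -0.047, 0, 0.6]])

```text
t: 11.05
ee_pos: [698.1, -32.2, 301.8]
orientation: [-1.251, -2.877, 0.002]
ft_force: [0.4, 0.5, -0.2]
width: 48.7
```

Call:
move_arm(deltas=[[0, 0, 0, 0, 0.12], [0, 0, 0, 0, 0.24], [0, 0, 0, 0, 0.36], [0, 0, 0, 0, 0.48], [0, 0, 0, 0, 0.6]])

```text
t: 11.47
ee_pos: [697.3, -31.4, 301.5]
orientation: [-2.046, -2.379, 0.005]
ft_force: [0.0, -0.6, 0.2]
width: 82.8
```

```bash
python3 - <<'E'
from h import *
import cv2
to([700,-33.5,220])
o=get_obs();P=o['ee_pos'],o['orientation'];print(o['qpos'].round(2))
np.savez('p10.npz',p=P[0],r=P[1])
cv2.imwrite('pics/w10.png',get_image('wrist'))
for n in('grip',):
    for c in('side','wrist'):
        print(n,c,[(round(d['conf'],2),np.round(d['location'],1)) for d in place_of(c,n)])
print(wproj([700,-33.5,225],*P))
E
```

```text
pos [697.3 -31.4 301.5] yaw y 8.63 w 82.8 f [ 0.  -0.6  0.2] tool delta mm [-2.6  2.7 81.5]
[-0.06  0.48  1.39 -0.    1.28 -0.21]
grip side [(0.93, array([699.9, -33.4, 224.9]))]
grip wrist [(0.7, array([702.6, -38.2, 231.9]))]
[329.52647355 221.97397711]
```

View pics/w10.png

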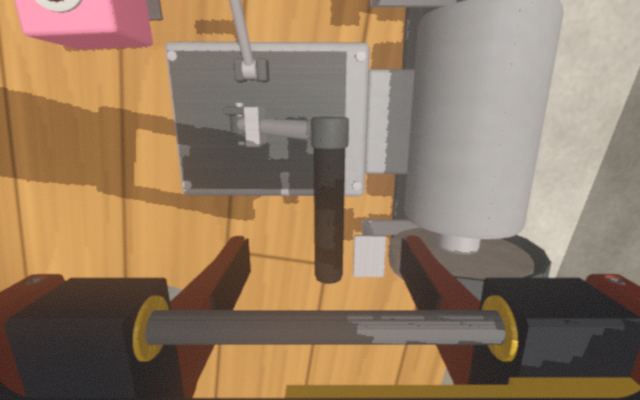

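Call:
move_arm(deltas=[[110, -0.002, 0.0027, 0.0, 0], [110, -0.002, 0.0027, 0.0, 0], [110, -0.002, 0.0027, 0.03, 0], [110, -0.002, 0.0027, 0.06, 0], [110, -0.002, 0.0027, 0.081, 0]])

```text
t: 12.03
ee_pos: [700.4, -32.8, 221.4]
orientation: [-2.038, -2.389, 0.002]
ft_force: [0.1, 0.3, 0.2]
width: 58.0
```

```bash
python3 - <<'E'
from h import *
import cv2
to([700,-33.5,220])
cv2.imwrite('pics/w11.png',get_image('wrist'))
cv2.imwrite('pics/s11.png',cv2.resize(get_image('side')[80:240,280:480],None,fx=4,fy=3.7))
E
```

```text
pos [700.4 -32.8 221.4] yaw y 9.06 w 58.0 f [0.1 0.3 0.2] tool delta mm [-0.6 -0.5  1.4]
```

View pics/w11.png

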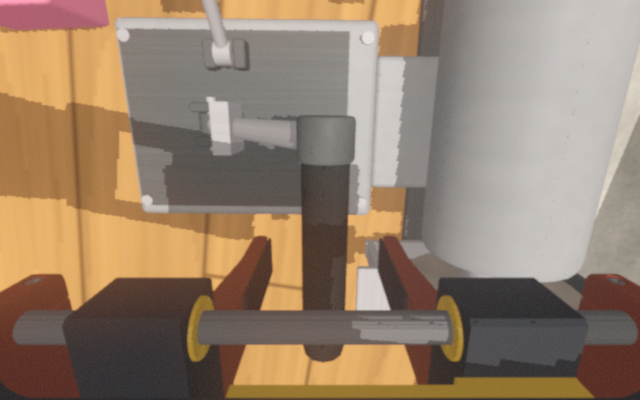

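View pics/s11.png

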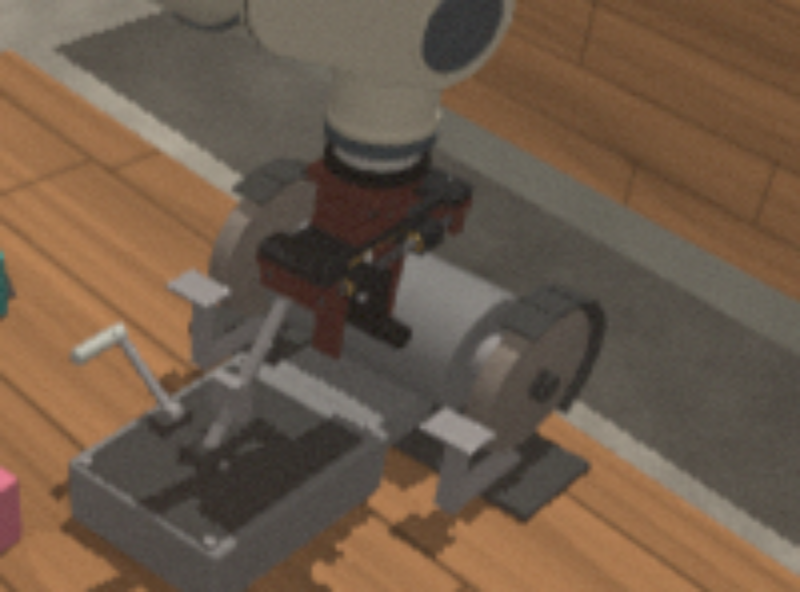

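Call:
move_arm(deltas=[[255, 0, 0, 0, 0], [255, 0, 0, 0, 0], [255, 0, 0, 0, 0], [255, 0, 0, 0, 0], [255, 0, 0, 0, 0]])

```text
t: 12.55
ee_pos: [700.7, -33.1, 225.1]
orientation: [-2.041, -2.388, 0.002]
ft_force: [-4.8, -0.9, 9.5]
width: 21.2
```

Call:
move_arm(deltas=[[255, 0, 0, 0, 0], [255, 0, 0, 0, 0]])

```text
t: 12.72
ee_pos: [700.6, -33.1, 225.2]
orientation: [-2.041, -2.388, 0.001]
ft_force: [-4.7, -1.4, 7.0]
width: 21.4
```

```bash
python3 - <<'E'
from h import *
to([700,-33.5,220])
o=get_obs();p0=o['ee_pos'];R=Rn.from_rotvec(o['orientation']).as_matrix()
y=.148;g=np.array([np.cos(y),np.sin(y),0])
f=lambda q:np.r_[0,0,170*np.cos(.6-q)]+g*170*np.sin(.6-q)
for q in np.r_[np.arange(.1,1,.1),.95,1.0]:print(round(q,2),(R.T@(f(q)-f(0))).round(1))
E
```

```text
pos [700.6 -33.1 225.2] yaw y 8.94 w 21.4 f [-4.7 -1.4  7. ] tool delta mm [-0.3 -0.6  5.2]
0.1 [  0.1 -14.5  -8.9]
0.2 [  0.2 -29.8 -16.2]
0.3 [  0.4 -45.8 -22.1]
0.4 [  0.5 -62.2 -26.2]
0.5 [  0.6 -79.  -28.8]
0.6 [  0.8 -96.  -29.6]
0.7 [   0.9 -113.   -28.7]
0.8 [   1.  -129.8  -26.2]
0.9 [   1.2 -146.2  -22. ]
0.95 [   1.2 -154.3  -19.2]
1.0 [   1.3 -162.2  -16.1]
```

Call:
move_arm(deltas=[[255, 0, -0.0145, -0.009, 0], [255, 0, -0.03, -0.016, 0], [255, 0, -0.046, -0.022, 0], [255, 0.0005, -0.062, -0.026, 0], [255, 0.0005, -0.079, -0.029, 0]])

```text
t: 13.13
ee_pos: [628.2, -43.9, 257.7]
orientation: [2.034, 2.379, 0.017]
ft_force: [10.2, 3.5, 7.6]
width: 21.4
```

```bash
python3 - <<'E'
from h import *
import cv2
to([548,-56,240])
cv2.imwrite('pics/w12.png',get_image('wrist'))
E
```

```text
pos [628.2 -43.9 257.7] yaw y 8.93 w 21.4 f [10.2  3.5  7.6] tool delta mm [  0.5 -81.4  16.4]
```

View pics/w12.png

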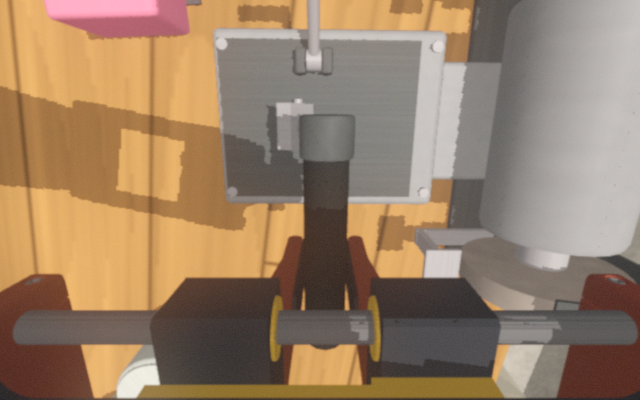

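Call:
move_arm(deltas=[[255, 0, -0.017, -0.001, 0], [255, 0, -0.034, 0.0, 0], [255, 0.0005, -0.051, 0.003, 0], [255, 0.0005, -0.067, 0.007, 0], [255, 0.0005, -0.08, 0.011, 0]])

```text
t: 13.6
ee_pos: [547.8, -56.1, 245.7]
orientation: [2.036, 2.38, 0.014]
ft_force: [7.7, 4.0, 6.5]
width: 21.4
```

Call:
move_arm(deltas=[[255, 0, 0, 0, 0], [255, 0, 0, 0, 0], [255, 0, 0, 0, 0], [255, 0, 0, 0, 0]])

```text
t: 13.93
ee_pos: [547.2, -56.2, 245.5]
orientation: [2.038, 2.382, 0.009]
ft_force: [0.4, 3.8, 14.4]
width: 21.4
```

```bash
python3 - <<'E'
from h import *
import cv2
to([548,-56,244])
o=get_obs();print(o['qvel'].round(3))
cv2.imwrite('pics/w13.png',get_image('wrist'))
cv2.imwrite('pics/s13.png',cv2.resize(get_image('side')[80:240,240:440],None,fx=4,fy=3.7))
for n in('grip','catch_peg'):
    for c in('side','wrist'):
        print(n,c,[(round(d['conf'],2),np.round(d['location'],1)) for d in place_of(c,n)])
E
```

```text
pos [547.2 -56.2 245.5] yaw y 8.92 w 21.4 f [ 0.4  3.8 14.4] tool delta mm [0.1 0.8 1.5]
[ 0.    -0.    -0.001 -0.001  0.002  0.001]
grip side [(0.82, array([548.2, -55.8, 240.7]))]
grip wrist [(0.67, array([550.1, -60.7, 244.5]))]
catch_peg side [(0.41, array([566.5, 132.1, 143.5]))]
catch_peg wrist []
```

View pics/w13.png

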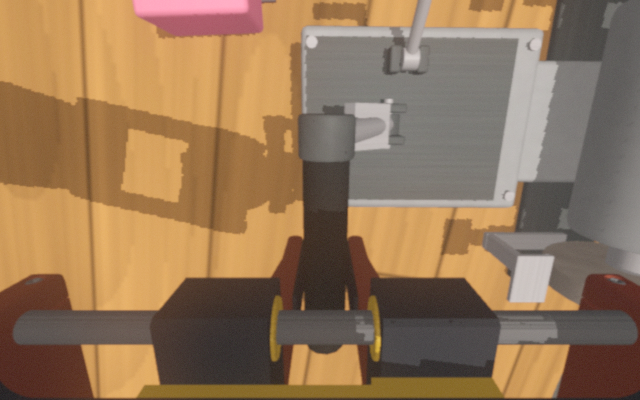

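View pics/s13.png

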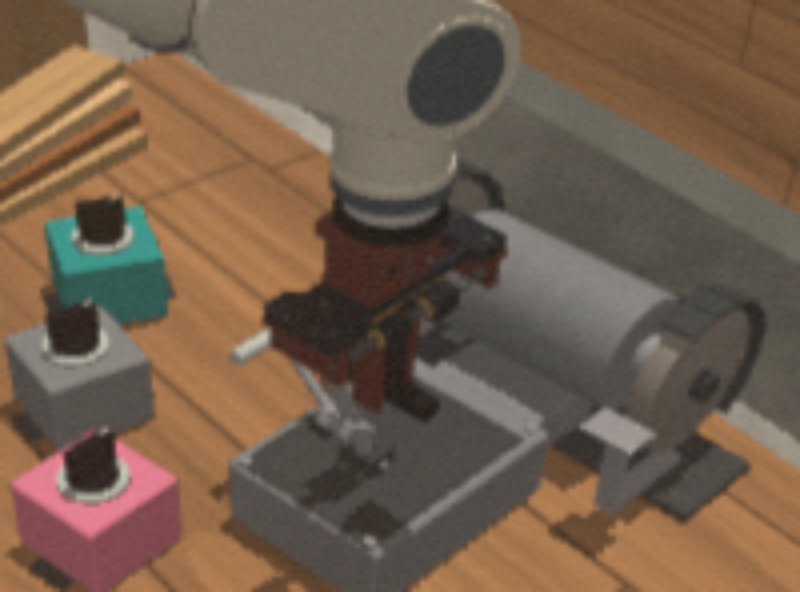

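Call:
move_arm(deltas=[[255, 0, -0.003, 0.001, 0], [255, 0, -0.003, 0.001, 0], [255, 0, -0.003, 0.001, 0], [255, 0, -0.003, 0.001, 0], [255, 0, -0.003, 0.001, 0]])

```text
t: 14.65
ee_pos: [546.7, -56.3, 245.4]
orientation: [2.035, 2.379, 0.016]
ft_force: [9.4, 5.5, 11.8]
width: 21.1
```

```bash
python3 - <<'E'
from h import *
to([548,-56,244]);o=get_obs();print(o['t'],o['qvel'].round(3))
get_image('top')
for n in('tin','tape','jar'): print(n,[(round(d['conf'],2),np.round(d['location'])) for d in place_of('top',n)])
E
```

```text
pos [546.7 -56.3 245.4] yaw y 8.92 w 21.1 f [ 9.4  5.5 11.8] tool delta mm [0.1 1.3 1.4]
14.65 [ 0.002 -0.002 -0.001 -0.     0.001  0.002]
tin [(0.56, array([ 486., -301.,    1.]))]
tape [(0.93, array([386., 511.,  -2.])), (0.19, array([482., 292.,   5.]))]
jar [(0.75, array([546., -58., 244.])), (0.67, array([ 388., -466.,    0.]))]
```

Commanding 3 mm more moved the tool only 0.5 mm and the force rose, so the lever is at its stop. The bystanders haven't moved, so I'm handing in.

```bash
python3 -c "
from h import *
print(close_job()); o=get_obs();print(o['t'],o['ee_pos'],o['width'])"
```

```text
the job is handed in; nothing more can be done
None
the job is handed in; nothing more can be done
```

I carried out the start sequence in order and handed the job in at about 14.7 s, with the gripper still holding the lever at its stop. `close_job` reports no verdict, so this rests on my own checks.

- **Starter knob:** I turned the grey box's knob about 1.24 rad clockwise until the wrist moment rose to about 0.46 N m at the stop. I then opened the fingers and lifted clear. The wrist picture showed the bar back in its rest direction.
- **Safety catch:** I pushed it over from the right with closed fingers. Its peg was then found at about (567, 132, 145) mm, within about 3 mm of where it should be at the 1.7 rad stop. A later side-camera reading, with the lever pulled, put it in the same place.
- **Run lever:** I pinched it by the rubber grip (opening 21 mm) and pulled it 155 mm, against the 154 mm expected for the full 0.95 rad. A further 3 mm command moved it only 0.5 mm, and the joint speeds were close to zero.
- **Tin, tape and jar:** the top camera found all three within about 3 mm of their first positions.

Two readings disagreed. The vertical force at the grip was 12–14 N, more than I expected, probably because the pads grip with the tool a few mm off its commanded height. The top camera's best match for the jar was a false detection at the gripper. Its second match was the real jar, at its starting place.

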